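# Survey a balance pan with a contamination monitor

## Task

Check the weighing balance for contamination: pick up the hand-held monitor and first prove it on the check source, holding it still and level for a second or two with its window centred about a centimetre above the disc. Then lift it over the glass of the draught shield and hold it still and level with its window centred about a centimetre above the weighing pan, its length running front to back of the balance, and finish there while still holding it. Do not touch the check source or any part of the balance, and leave the bottles standing where they are.

Things in the scene. Friction and masses are not known exactly. Their poses are not given: they have to be found in the camera images.
- monitor_grip (a point): Centre of the top handle of the loose hand-held monitor (about 0.5 kg, balanced under this point), 77 mm above its feet. In mm: grey case 150 long (x), 68 wide, top 40 above the feet; black handle bar along x, 20 wide (y), 20 high, 27 free under it; from 40 in front (-x) of this point stands a display head 58 wide, 72 high, and 40 behind it a post. z up; starts on its feet on the bench (z = 0)
- monitor_window (a point): Centre of the round detector window (diameter 45 mm) in the middle of the monitor's underside, level with the bottom of its four small rubber feet, its lowest parts; 77 mm straight below monitor_grip. Same axes: x along the monitor's length, z up
- source_top (a point): Centre of the top face of the check source: a flat steel disc, diameter 50 mm, set in the middle of a square aluminium plate 76 x 76 mm screwed flat to the bench; the disc's top is 10 mm above the bench and 2 mm above the plate. z up
- pan_top (a point): Centre of the top face of the balance's weighing pan, a round steel plate of diameter 115 mm, 70 mm above the bench. x is the balance's front-to-back line, z up. Round it stands a glass draught shield, open at the top: 190 (x) by 150 (y) mm inside, centred on this point, walls about 6 mm thick, upper edge 80 mm above the pan (150 mm above the bench)
- balance: White precision balance, fixed, 300 deep (x, front with sloping display panel at -x) by 200 mm wide (y), housing 58 mm high with the draught shield on its rear part up to 150 mm. Origin under the middle of its base on the bench; the pan centre lies 45 mm towards +x of it
- jar: Wide white jar with white cap, diameter 66 mm, height 105 mm, standing between check source and balance; to be left alone. Origin at the centre of its underside
- flask: Clear reagent bottle with blue cap, diameter 60 mm, height 140 mm, standing there too; to be left alone. Origin at the centre of its underside
- amber: Brown bottle with black cap, diameter 56 mm, height 125 mm, standing there too; to be left alone. Origin at the centre of its underside
Mind the look-alikes: they are no part of the job. There is more than one size of the part that bears source_top; the job needs the middle-sized.

How it is judged:
On the way:
1. The monitor is held still and level for one second with its window centred (within 12 mm) 3 to 25 mm above the check source's disc (horizontal distance between monitor_window and source_top below 0.012 m and z of monitor_window in the frame of source_top between 0.003 and 0.025 m and angle between monitor_window's own z axis and vertical below 0.14 rad and linear speed of monitor below 0.025 m/s and contact force between monitor and the fingers above 1 N), for 1 s.
At the end, for the whole second after the job is handed in: Gripper still holds the monitor, still, level within 8 degrees, window centred within 12 mm over the pan and 3 to 25 mm above it, length within 11 degrees of the balance's front-to-back line (either way round), nothing touching the balance, bottles upright and within 30 mm of where they stood (horizontal distance between monitor_window and pan_top below 0.012 m and z of monitor_window in the frame of pan_top between 0.003 and 0.025 m and angle between monitor_window's own z axis and vertical below 0.14 rad and angle between the x axis of monitor_window and the x axis of pan_top, either way round below 0.2 rad and linear speed of monitor below 0.025 m/s and contact force between monitor and the fingers above 1 N and contact force between balance and anything else below 0.3 N and distance of each of jar, flask, amber from where it was at the start of the episode below 0.03 m and angle between each of jar, flask, amber's own z axis and vertical below 0.2 rad); the arm keeps its last pose, push and grip.
It fails at once if anything touches the balance, its glass or its pan (over 0.5 N) (contact force between balance and anything else above 0.5 N).
It fails at once if anything touches the check source or its plate (over 0.5 N) (contact force between source and anything else above 0.5 N).
It fails at once if a bottle is pushed over 30 mm or tipped (distance of any of jar, flask, amber from where it was at the start of the episode above 0.03 m or angle between any of jar, flask, amber's own z axis and vertical above 0.3 rad).
It also fails if it takes over 58 s, if anything falls off the work surface, if the arm or the gripper's body presses on something with over 40 N, if the wrist force passes 120 N, or if a joint passes its speed limit or range.

## Robot

A 6-joint arm with a two-finger parallel gripper is mounted at the origin on the work surface. World frame = base frame: x ahead of the robot, y to its left, z up, the work surface at z = 0. Lengths are in m, angles in rad, forces in N, time in s.
With the tool pointing down it reaches from about 0.25 to 0.85 m from the base axis. Payload 12.5 kg.
Tool frame: the origin (TCP) lies midway between the tips of the shut fingers; the grasp point (between the pads) lies 19 mm behind it; x points along the fingers, y is the direction in which the jaws open and shut, and the axes are right-handed (so a half turn about x gives the same grasp; the last joint's range is limited). The gripper opens to 93 mm and grips with 3 to 60 N. Pads are 15 mm wide; open, the fingers measure 128 mm over their backs; the gripper's body (75 mm by 188 mm) begins 65 mm behind the grasp point.
Start: joints at [-1.431, 0.351, 1.652, -0, 1.139, -0.085], TCP at [0.123, -0.536, 0.219] pointing down, gripper open.
Joint ranges: [-2.75, 2.75], [-0.79, 2.1], [0.01, 2.65], [-1.57, 4.71], [0.07, 3.14], [-2.87, 2.87]. Speed limits (rad/s): [2.22, 2.22, 2.79, 3.14, 3.14, 3.14].

## Interface

Orientations are given as [roll, pitch, yaw] about the fixed x, y, z axes, in that order (R = Rz(yaw) Ry(pitch) Rx(roll)).
In Python, from station import * gives the robot as it stands.
- The arm moves only by the shell command python3 -m pendant 'ROWS'. ROWS is a JSON object of lists of equal length, an entry for each row: "hand": the opening in per cent of the stroke, from 0 (shut) to 100 (fully open); "linear": the shift along the tool's x, y, z in mm, a list of three; "turn": the turn about the tool's x in degrees. A call has 1 to 8 rows; each row shifts and turns the commanded pose from where the row before left it, along the tool's axes as they then stand; what a row does not reach is not made up. A row lasts 1/12 s, in which the tool goes at most 41.7 mm and 7.16 degrees, less where a joint would pass 70% of its speed; a pose out of reach is approached as far as the arm can. A call with a gripper value outside its range is refused whole. The fingers move at their own pace and stop on an object; the grip force is fixed at half the most. Time passes only in rows, so rows that do not move let the fingers close. It gives the time, the measured TCP pose, the force and the opening at its end, in the units of the state.
- state(): the state, without advancing time (a new reading comes with each control period).
- snapshot(name): name is "scene" or "top" or "wrist"; returns the picture (384x512x3 uint8, red, green, blue); there is no depth.
- calibration(name): a dict with "intrinsics" (3x3 intrinsics, pixels), "eye" and "rotation" of the camera in the world; the wrist camera has in their place "hand_eye" (4x4, takes a point from camera to tool coordinates, whose origin is the TCP and whose axes are the tool frame's). Camera axes: x right, y down, z forward; pixel columns grow to the right and rows downward; lengths in m; the calibration is good to about 2 mm. A picture is of the moment at which its call begins: read the wrist's pose just before it. calibration takes no time and is no camera call.
- close_job(): hands the job in, once; it reports no verdict.
The state is a dict: "time_s": time; "joints": joint angles; "qd": joint speeds; "joint_efforts": joint torques, N m; "tool_pos": TCP position; "ee_rot": TCP orientation; "force": force on the tool from outside, world axes, zero at the start; "moment": the same for the moment, N m; "grip_width": finger opening in m.
Only numpy, scipy, OpenCV 4.12 (cv2) and the standard library are available. Lean on these libraries where they do the work, as an engineer would, in place of code of your own. Each camera call takes 0.05 s, during which the arm holds its last target.

## Working session

There is one attempt and no reset: what is moved stays moved. The work goes in short steps, Python scripts to look and compute and a shell command to move; the robot and the scene stay as the last step left them, time stands still between calls to the robot, and variables do not carry over. Pictures are saved under pics/ and viewed, and the job is handed in when it is done.

```bash
mkdir -p pics; ls
python3 - <<'E'
from station import *
import cv2, numpy as np
s=state(); print({k:np.round(v,3).tolist() for k,v in s.items()})
for n in ["scene","top","wrist"]:
    im=snapshot(n); cv2.imwrite(f"pics/{n}0.png",im[:,:,::-1])
    print(n,{k:np.round(v,4).tolist() for k,v in calibration(n).items()})
E
```

```text
pics
{'time_s': 0.0, 'joints': [-1.431, 0.351, 1.652, -0.0, 1.139, -0.085], 'qd': [-0.001, -0.002, -0.001, -0.001, 0.002, -0.0], 'joint_efforts': [-0.0, -49.733, -28.526, 0.07, 0.026, -0.0], 'tool_pos': [0.123, -0.536, 0.218], 'ee_rot': [-1.645, 1.57, 1.722], 'force': [0.102, 0.032, -0.345], 'moment': [0.004, 0.028, 0.005], 'grip_width': 0.093}
scene {'intrinsics': [[381.9795, 0.0, 248.9062], [0.0, 381.9795, 193.9264], [0.0, 0.0, 1.0]], 'eye': [1.0457, -0.354, 0.827], 'rotation': [-2.4607, -0.0001, 1.1303]}
top {'intrinsics': [[497.1234, 0.0, 250.851], [0.0, 497.1234, 197.9763], [0.0, 0.0, 1.0]], 'eye': [0.3874, -0.0762, 1.2814], 'rotation': [-3.046, -0.0008, -1.5841]}
wrist {'intrinsics': [[304.8726, 0.0, 255.6768], [0.0, 304.8726, 187.5781], [0.0, 0.0, 1.0]], 'hand_eye': [[-0.0005, -0.2725, 0.9621, -0.1664], [1.0, -0.0006, 0.0004, -0.0002], [0.0004, 0.9621, 0.2725, -0.0755], [0.0, 0.0, 0.0, 1.0]]}
```

View pics/scene0.png

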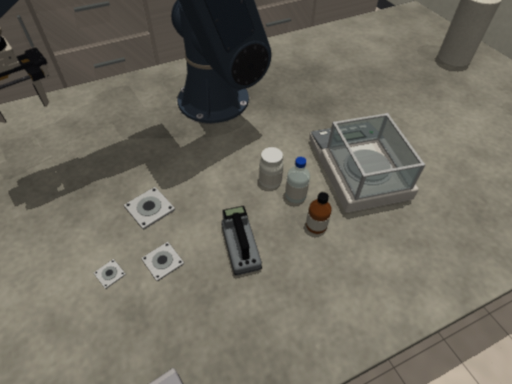

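View pics/top0.png

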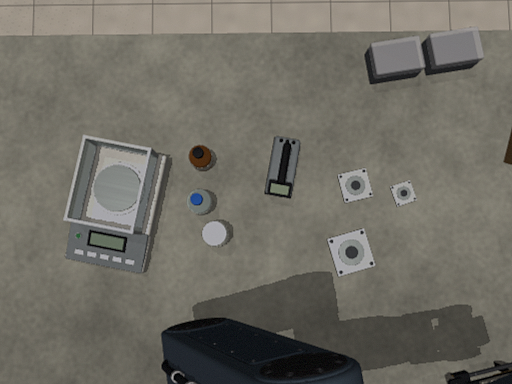

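View pics/wrist0.png

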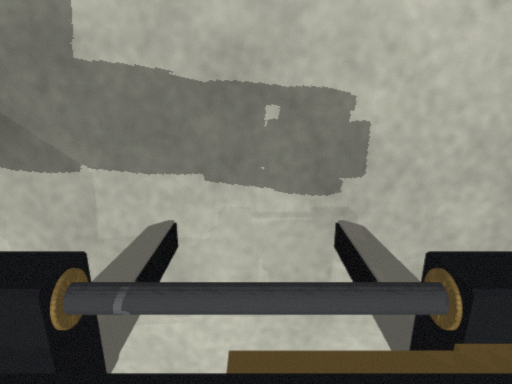

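The top view shows the balance on the left, with the pan near (118,189). The bottles are at (201,157), (201,201) and (215,233), and the monitor is at (283,167). There are three plates: large (351,252), middle (355,185) and small (403,193). I'll enlarge these areas to read them more closely.

Run:
```python
import cv2
im=cv2.imread("pics/top0.png")
def crop(n,x,y,w,h,k): cv2.imwrite(n,cv2.resize(im[y:y+h,x:x+w],None,fx=k,fy=k,interpolation=cv2.INTER_CUBIC))
crop("pics/c_mon.png",250,120,100,90,7)
crop("pics/c_src.png",320,150,110,80,7)
crop("pics/c_bal.png",55,125,125,155,4)
crop("pics/c_bot.png",180,135,70,120,5)
```

```text
(no output)
```

View pics/c_mon.png

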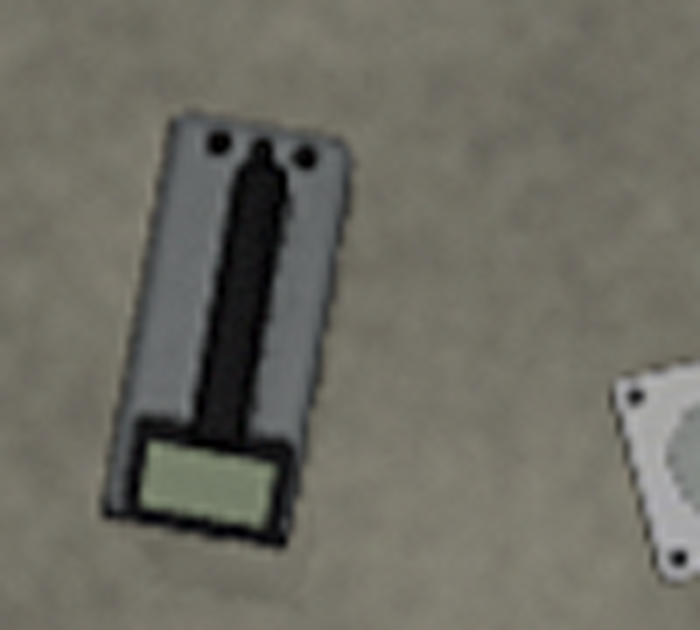

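View pics/c_src.png

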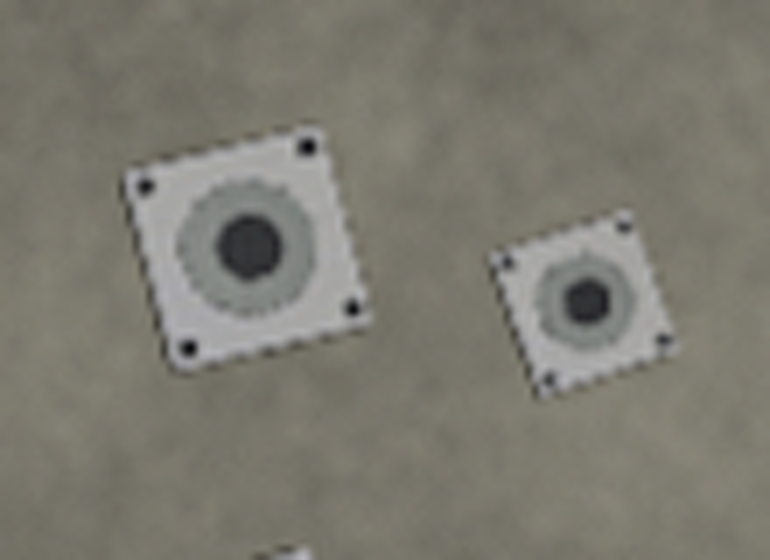

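View pics/c_bal.png

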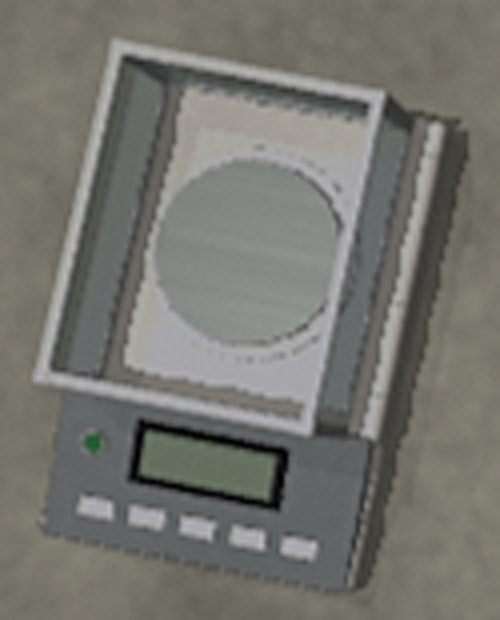

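View pics/c_bot.png

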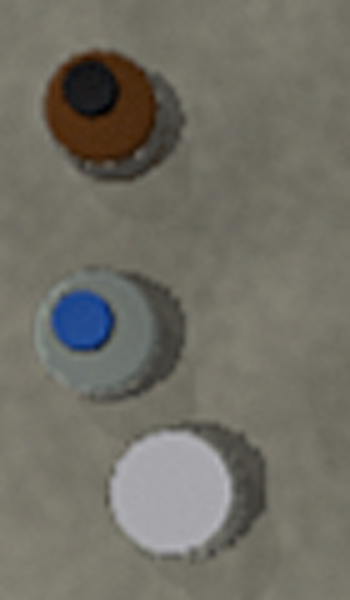

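```bash
cat > h.py <<'E'
import numpy as np, cv2
from scipy.spatial.transform import Rotation as R
from station import *
def cam(n,s=None):
    c=calibration(n); K=np.array(c["intrinsics"])
    if n=="wrist":
        s=s or state(); T=np.eye(4); T[:3,:3]=R.from_euler("xyz",s["ee_rot"]).as_matrix(); T[:3,3]=s["tool_pos"]
        T=T@np.array(c["hand_eye"]); return K,T[:3,:3],T[:3,3]
    return K,R.from_euler("xyz",c["rotation"]).as_matrix(),np.array(c["eye"])
def proj(n,P,s=None):
    K,Rm,e=cam(n,s); q=(np.atleast_2d(P)-e)@Rm@K.T; return q[:,:2]/q[:,2:]
def back(n,uv,z,s=None):
    K,Rm,e=cam(n,s); uv=np.atleast_2d(uv).astype(float)
    d=np.c_[uv,np.ones(len(uv))]@np.linalg.inv(K).T@Rm.T
    return e+d*((z-e[2])/d[:,2])[:,None]
def full(uv,x0,y0,k): return (np.atleast_2d(uv)+.5)/k-.5+[x0,y0]
def crop(src,dst,x,y,w,h,k):
    im=cv2.imread(src); cv2.imwrite(dst,cv2.resize(im[y:y+h,x:x+w],None,fx=k,fy=k,interpolation=cv2.INTER_CUBIC))
E
python3 - <<'E'
from h import *
np.set_printoptions(precision=4,suppress=True)
f=lambda uv,z,c: back("top",full(uv,*c),z)[:,:2]
m=(250,120,7); 
case=f([(172,112),(352,142),(103,517)],.04,m); print("case",case, np.linalg.norm(case[0]-case[1]),np.linalg.norm(case[0]-case[2]))
print("case centre",(case[1]+case[2])/2,"yaw",np.degrees(np.arctan2(*(case[0]-case[2])[::-1])))
hb=f([(240,165),(287,175),(196,430),(245,440)],.087,m); print("handle",hb)
print("case bottom corners z0", f([(287,547)],.0,m))
s=(320,150,7)
pl=f([(122,170),(322,125),(372,322),(175,372)],.008,s); print("plate",pl,pl.mean(0),np.linalg.norm(pl[0]-pl[1]),np.linalg.norm(pl[1]-pl[2]))
print("disc",f([(248,248)],.01,s))
sm=f([(488,258),(632,208),(680,347),(540,400)],.008,s); print("small side",np.linalg.norm(sm[0]-sm[1]),sm.mean(0))
b=(55,125,4)
pan=f([(152,250),(344,250),(248,157),(248,347)],.07,b); print("pan",pan,pan[:2].mean(0),pan[2:].mean(0))
g=f([(115,42),(388,92),(310,432),(38,380)],.15,b); print("glass outer",g,g.mean(0),np.linalg.norm(g[0]-g[1]),np.linalg.norm(g[1]-g[2]))
print("yaw",np.degrees(np.arctan2(*(g[1]-g[2])[::-1])),np.degrees(np.arctan2(*(g[0]-g[3])[::-1])),np.degrees(np.arctan2(*(g[0]-g[1])[::-1]))-90)
t=(180,135,5)
print("amber",f([(91,88)],.125,t),"flask",f([(82,320)],.14,t),"jar",f([(171,492)],.105,t))
st=state(); print(R.from_euler("xyz",st["ee_rot"]).as_matrix())
for a in [(95,180,180,120)]: crop("pics/scene0.png","pics/c_s1.png",*a,4.4)
crop("pics/scene0.png","pics/c_s2.png",300,100,135,125,5)
E
```

```text
case [[ 0.6648 -0.1401]
 [ 0.6529 -0.2051]
 [ 0.5174 -0.1127]] 0.06612409846422955 0.14988656023318755
case centre [ 0.5851 -0.1589] yaw -10.522201039729296
handle [[ 0.6352 -0.161 ]
 [ 0.6314 -0.1773]
 [ 0.5423 -0.144 ]
 [ 0.5386 -0.1609]]
case bottom corners z0 [[ 0.5095 -0.1818]]
plate [[ 0.5691 -0.3025]
 [ 0.585  -0.3769]
 [ 0.5115 -0.3927]
 [ 0.494  -0.3197]] [ 0.5399 -0.348 ] 0.07613680901969914 0.07512588775826513
disc [[ 0.5393 -0.3476]]
small side 0.056773622118531555 [ 0.5175 -0.4714]
pan [[0.5354 0.3089]
 [0.5338 0.1912]
 [0.5923 0.2508]
 [0.475  0.2493]] [0.5346 0.25  ] [0.5336 0.25  ]
glass outer [[0.647  0.3069]
 [0.6156 0.1489]
 [0.4204 0.192 ]
 [0.4519 0.347 ]] [0.5337 0.2487] 0.16112871542472737 0.1999500272822529
yaw -12.459345411090485 -11.619042998301783 -11.243043198361008
amber [[0.6083 0.045 ]] flask [[0.497  0.0479]] jar [[0.4182 0.0099]]
[[-0.0001  0.2229 -0.9748]
 [ 0.0008 -0.9748 -0.2229]
 [-1.     -0.0008 -0.    ]]
```

View pics/c_s1.png

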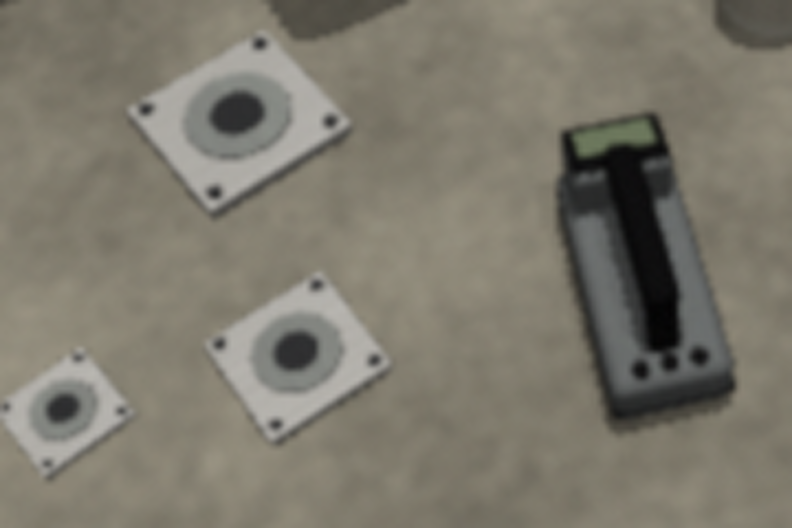

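View pics/c_s2.png

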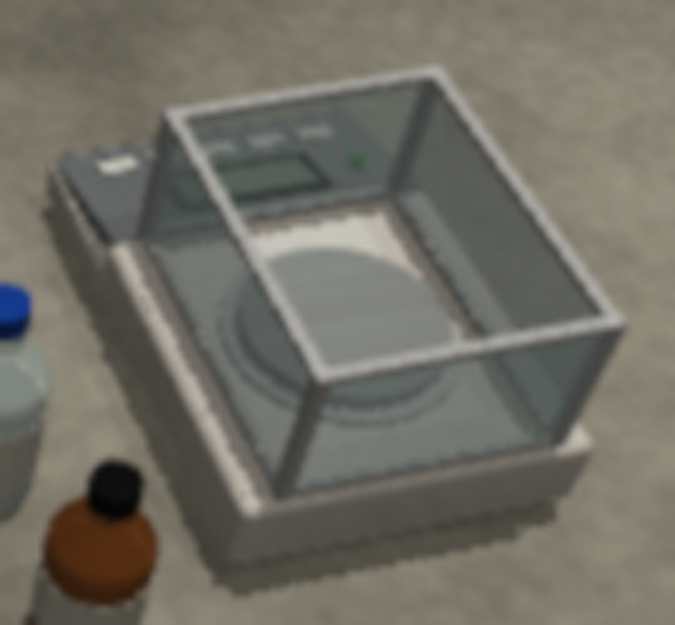

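Run:
```python
from h import *
np.set_printoptions(precision=4,suppress=True)
f=lambda uv,z,c: back("scene",full(uv,*c),z)[:,:2]
c=(95,180,4.4)
print("disc",f([(297,351)],.01,c)); pl=f([(205,344),(320,272),(392,364),(277,441)],.008,c); print("plate",pl.mean(0))
hd=f([(609,150),(637,150),(645,297),(679,293)],.087,c); print("handle",hd)
ca=f([(562,183),(612,407),(735,376)],.04,c); print("case",ca)
g=f([(165,110),(440,68),(625,322),(320,380)],.15,(300,100,5)); print("glass",g,g.mean(0))
print("yaw",np.degrees(np.arctan2(*(g[3]-g[0])[::-1])),np.degrees(np.arctan2(*(g[2]-g[1])[::-1])))
print("bottles", f([(116,480)],.125,(300,100,5)))
```

```text
disc [[ 0.5417 -0.3484]]
plate [ 0.5425 -0.348 ]
handle [[ 0.5423 -0.1587]
 [ 0.5488 -0.145 ]
 [ 0.6348 -0.1794]
 [ 0.64   -0.1627]]
case [[ 0.5201 -0.1799]
 [ 0.6612 -0.211 ]
 [ 0.6723 -0.1455]]
glass [[0.4188 0.1908]
 [0.4536 0.3471]
 [0.6471 0.307 ]
 [0.6149 0.15  ]] [0.5336 0.2487]
yaw -11.756407251628628 -11.7153340661652
bottles [[0.6101 0.0439]]
```

```bash
python3 -m pendant '{"hand":[100,100,100,100,100,100,100,100],"linear":[[0,-16.5,-33.5],[0,-16.5,-33.5],[0,-16.5,-33.5],[0,-16.5,-33.5],[0,-16.5,-33.5],[0,-16.5,-33.5],[0,-16.5,-33.5],[0,-16.5,-33.5]],"turn":[0,0,0,0,0,0,0,0]}'
python3 -m pendant '{"hand":[100,100,100,100,100,100,100,100],"linear":[[0,-16.5,-33.5],[0,-16.5,-33.5],[0,-16.5,-33.5],[0,-16.5,-33.5],[0,-16.5,-33.5],[0,-16.5,-33.5],[0,-16.5,-33.5],[0,-16.5,-33.5]],"turn":[0,0,0,0,0,0,0,0]}'
python3 -m pendant '{"hand":[100,100,100,100,100],"linear":[[0,0,0],[0,0,0],[0,0,0],[0,0,0],[0,0,0]],"turn":[6,6,6,5.4,0]}'
python3 - <<'E'
from h import *
s=state(); im=snapshot("wrist"); cv2.imwrite("pics/w1.png",im[:,:,::-1]); print(s["tool_pos"],s["time_s"]); print(R.from_euler("xyz",s["ee_rot"]).as_matrix().round(4))
E
```

```text
time_s: 0.82
tool_pos: [0.3556, -0.3462, 0.2186]
ee_rot: [-0.764, 1.571, 2.602]
force: [-0.2, -0.1, -0.5]
grip_width: 0.0928
time_s: 1.48
tool_pos: [0.5874, -0.1577, 0.2184]
ee_rot: [-0.454, 1.57, 2.913]
force: [-0.3, -0.8, 0.1]
grip_width: 0.0934
time_s: 1.9
tool_pos: [0.5862, -0.1592, 0.2183]
ee_rot: [-0.144, 1.57, 2.81]
force: [-0.1, 0.4, -0.8]
grip_width: 0.0928
[ 0.58619511 -0.15916968  0.21830975] 1.9
[[-6.000e-04 -1.866e-01 -9.824e-01]
 [ 2.000e-04 -9.824e-01  1.866e-01]
 [-1.000e+00 -1.000e-04  6.000e-04]]
```

View pics/w1.png

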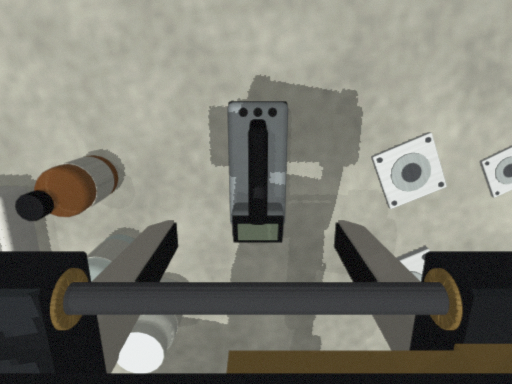

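The wrist view shows the monitor lined up with the jaws, with its handle around column 258, its rear edge at row 101 and its head at rows 205–242. I'll measure it in an enlarged crop.

Run:
```python
from h import *
crop("pics/w1.png","pics/w1c.png",210,90,100,165,3.6)
```

```text
(no output)
```

View pics/w1c.png

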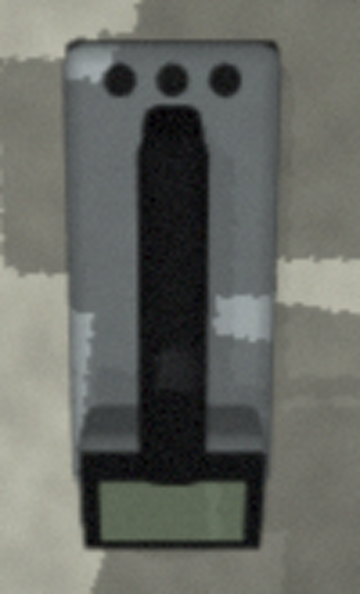

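Run:
```python
from h import *
np.set_printoptions(precision=4,suppress=True)
s=state(); T=R.from_euler("xyz",s["ee_rot"]).as_matrix()
def f(uv,z):
    p=back("wrist",full(uv,210,90,3.6),z,s); return np.c_[p, (p-s["tool_pos"])@T*1000]
print("rear corners",f([(66,44),(280,44)],.04))
print("handle sides",f([(137,150),(209,150),(143,440),(206,440)],.087))
print("head rear,front",f([(80,452),(268,452),(84,547),(262,547)],.072))
```

```text
rear corners [[  0.6652  -0.1431   0.04   178.3591 -30.1079 -74.8691]
 [  0.6534  -0.2068   0.04   178.354   34.5966 -74.8415]]
handle sides [[  0.6343  -0.1603   0.087  131.3704  -7.6758 -47.6024]
 [  0.6308  -0.1793   0.087  131.3689  11.6151 -47.5939]
 [  0.5529  -0.1464   0.087  131.41    -6.5704  35.0274]
 [  0.5496  -0.1643   0.087  131.4086  11.6032  35.0364]]
head rear,front [[  0.5471  -0.1255   0.072  146.4161 -26.0724  44.464 ]
 [  0.5367  -0.1817   0.072  146.4116  31.0736  44.4925]
 [  0.5159  -0.1204   0.072  146.4312 -25.5121  76.067 ]
 [  0.5059  -0.1749   0.072  146.4268  29.9926  76.0957]]
```

```bash
python3 -m pendant '{"hand":[100,100,100,100,100,100,100,100],"linear":[[0,2,0],[30,0,0],[30,0,0],[30,0,0],[30,0,0],[20,0,0],[15,0,0],[5,0,0]],"turn":[0,0,0,0,0,0,0,0]}'
python3 -m pendant '{"hand":[100,0,0,0,0,0,0,0],"linear":[[0,0,0],[0,0,0],[0,0,0],[0,0,0],[0,0,0],[0,0,0],[0,0,0],[0,0,0]],"turn":[0,0,0,0,0,0,0,0]}'
python3 -m pendant '{"hand":[0,0,0,0],"linear":[[0,0,0],[0,0,0],[0,0,0],[0,0,0]],"turn":[0,0,0,0]}'
```

```text
time_s: 2.62
tool_pos: [0.5846, -0.1611, 0.0561]
ee_rot: [-0.157, 1.567, 2.803]
force: [-0.2, 0.3, 1.0]
grip_width: 0.0931
time_s: 3.28
tool_pos: [0.586, -0.1613, 0.0588]
ee_rot: [3.096, 1.571, -0.229]
force: [-0.2, 0.5, 0.0]
grip_width: 0.0508
time_s: 3.62
tool_pos: [0.5859, -0.1613, 0.0586]
ee_rot: [1.251, 1.571, -2.074]
force: [-0.1, -1.0, -0.2]
grip_width: 0.0245
```

```bash
python3 -m pendant '{"hand":[0,0,0,0,0,0],"linear":[[0,0,0],[0,0,0],[0,0,0],[0,0,0],[0,0,0],[0,0,0]],"turn":[0,0,0,0,0,0]}'
python3 -m pendant '{"hand":[0,0,0,0,0,0,0,0],"linear":[[-5,0,0],[-10,0,0],[-15,0,0],[-15,0,0],[-10,0,0],[-5,0,0],[0,0,0],[0,0,0]],"turn":[0,0,0,0,0,0,0,0]}'
python3 - <<'E'
from h import *
s=state(); im=snapshot("wrist"); cv2.imwrite("pics/w2.png",im[:,:,::-1]); im=snapshot("scene"); cv2.imwrite("pics/s2.png",im[:,:,::-1]);print(s["tool_pos"],s["force"],s["moment"]); print(R.from_euler("xyz",s["ee_rot"]).as_matrix().round(4))
E
```

```text
time_s: 4.12
tool_pos: [0.5859, -0.1612, 0.0586]
ee_rot: [-1.123, 1.571, 1.835]
force: [1.1, 0.9, -0.6]
grip_width: 0.0196
time_s: 4.78
tool_pos: [0.5857, -0.1612, 0.1184]
ee_rot: [-0.103, 1.57, 2.855]
force: [-0.2, 0.4, -6.2]
grip_width: 0.02
[ 0.58566646 -0.16117038  0.11835833] [-0.15072411  0.41258405 -6.24727363] [0.07492622 0.08903035 0.00473028]
[[-4.000e-04 -1.825e-01 -9.832e-01]
 [ 1.000e-04 -9.832e-01  1.825e-01]
 [-1.000e+00 -0.000e+00  5.000e-04]]
```

View pics/w2.png

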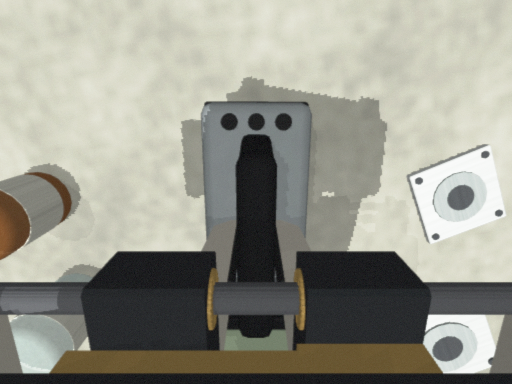

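View pics/s2.png

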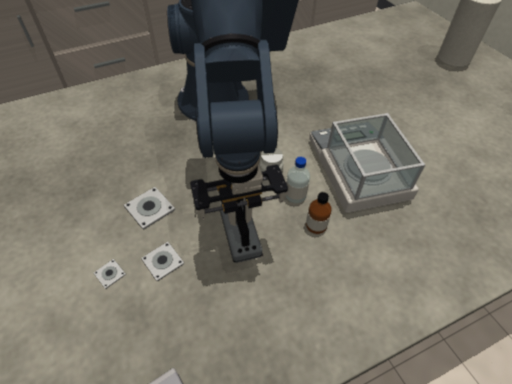

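Run:
```python
from h import *
np.set_printoptions(precision=4,suppress=True)
crop("pics/w2.png","pics/w2c.png",195,90,130,140,4.2); crop("pics/w2.png","pics/w2d.png",400,135,112,115,5)
s=state(); T=R.from_euler("xyz",s["ee_rot"]).as_matrix()
p=back("wrist",[(204.5,104),(310.5,104)],.0998,s); print((p-s["tool_pos"])@T*1000)
print("disc",back("wrist",[(461,197)],.01,s))
```

```text
[[ 17.851  -29.8164 -73.9531]
 [ 17.8364  31.9514 -73.9268]]
disc [[ 0.5386 -0.3493  0.01  ]]
```

View pics/w2c.png

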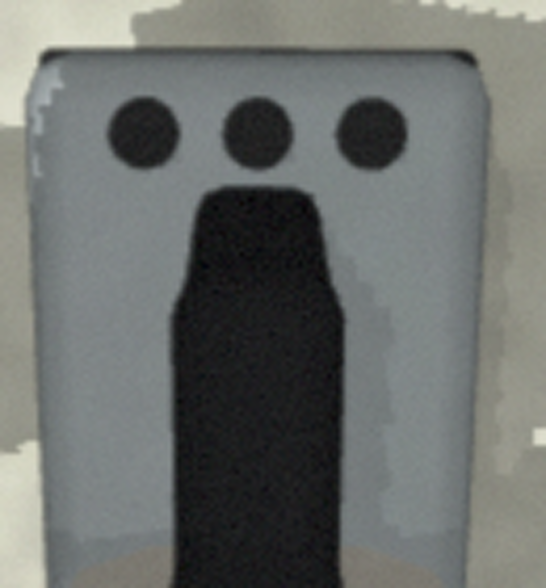

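View pics/w2d.png

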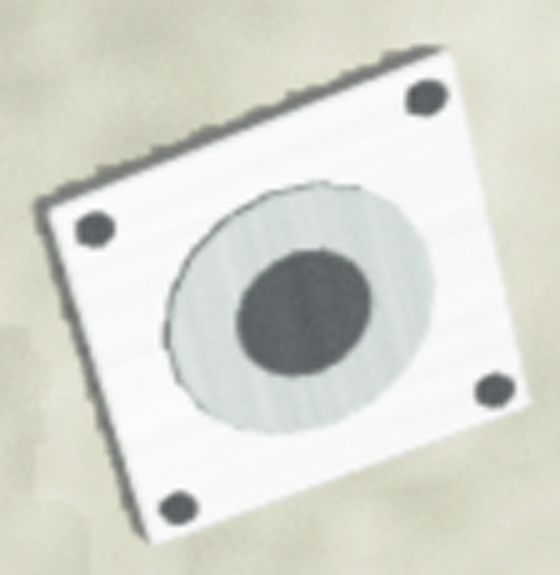

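```bash
python3 -m pendant '{"hand":[0,0,0,0,0,0,0,0],"linear":[[0,10,0],[0,20,1],[0,30,2],[0,36,2.5],[0,36,2.5],[0,30,1.7],[0,20,1],[0,10.5,0]],"turn":[0,0,0,0,0,0,0,0]}'
python3 -m pendant '{"hand":[0,0,0,0],"linear":[[5,0,0],[10,0,0],[5,0,0],[0,0,0]],"turn":[0,0,0,0]}'
python3 - <<'E'
from h import *
s=state(); im=snapshot("wrist"); cv2.imwrite("pics/w3.png",im[:,:,::-1]); im=snapshot("scene"); cv2.imwrite("pics/s3.png",im[:,:,::-1]);print(s["tool_pos"],s["force"],s["moment"]); print(R.from_euler("xyz",s["ee_rot"]).as_matrix().round(4))
crop("pics/s3.png","pics/s3c.png",90,160,160,130,5)
E
```

```text
time_s: 5.55
tool_pos: [0.5388, -0.3516, 0.118]
ee_rot: [0.344, 1.57, -2.983]
force: [0.8, 0.7, -5.6]
grip_width: 0.02
time_s: 5.88
tool_pos: [0.5397, -0.3468, 0.0964]
ee_rot: [-0.511, 1.567, 2.449]
force: [-0.5, 0.7, -6.3]
grip_width: 0.02
[ 0.53971383 -0.34677719  0.09644217] [-0.54345077  0.67725216 -6.33858537] [ 0.06867519 -0.02652258 -0.00653193]
[[-0.0028 -0.1813 -0.9834]
 [ 0.0023 -0.9834  0.1813]
 [-1.     -0.0018  0.0032]]
```

View pics/s3c.png

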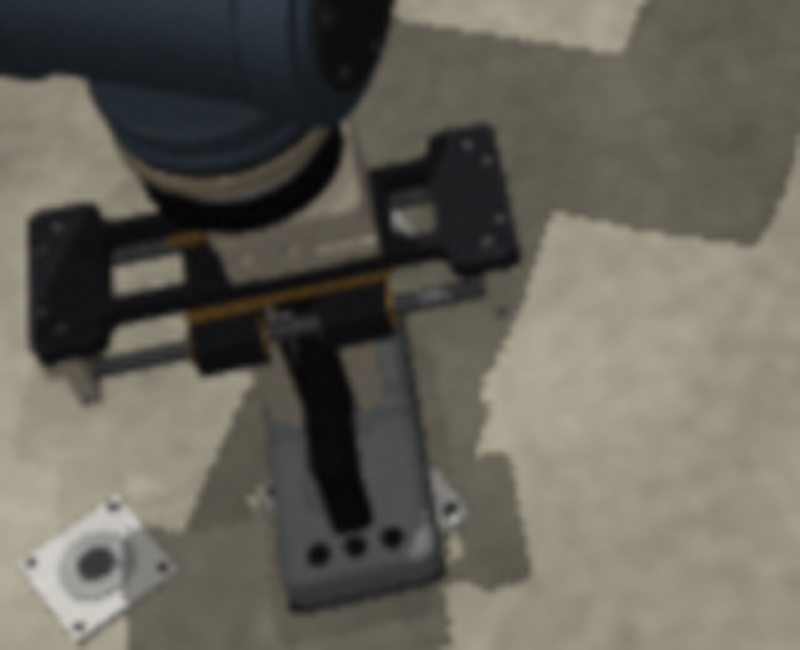

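View pics/w3.png

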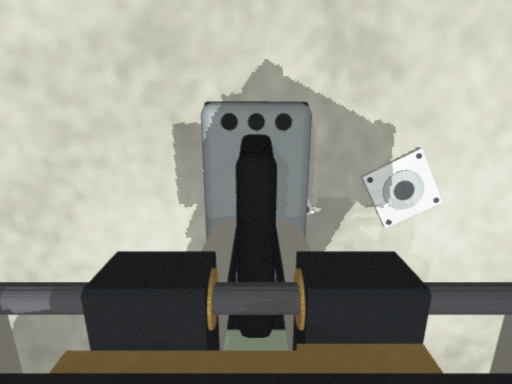

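```bash
python3 -m pendant '{"hand":[0,0,0,0,0,0,0,0],"linear":[[3,0,0],[6,0,0],[6,0,0],[4,0,0],[0,0,0],[0,0,0],[0,0,0],[0,0,0]],"turn":[0,0,0,0,0,0,0,0]}'
python3 - <<'E'
from h import *
s=state(); im=snapshot("wrist"); cv2.imwrite("pics/w4.png",im[:,:,::-1]); im=snapshot("scene"); cv2.imwrite("pics/s4.png",im[:,:,::-1]);print(s["tool_pos"],s["force"],s["moment"],s["qd"].round(4)); print(R.from_euler("xyz",s["ee_rot"]).as_matrix().round(4))
im=snapshot("top"); cv2.imwrite("pics/t4.png",im[:,:,::-1])
crop("pics/s4.png","pics/s4c.png",90,160,160,130,5)
crop("pics/t4.png","pics/t4c.png",280,120,160,130,5)
E
```

```text
time_s: 6.65
tool_pos: [0.5404, -0.3487, 0.0799]
ee_rot: [2.758, 1.57, -0.567]
force: [-0.6, -0.1, -5.6]
grip_width: 0.0198
[ 0.54042177 -0.34869684  0.07991727] [-0.62811381 -0.05151943 -5.5964362 ] [ 0.05240023 -0.04569474 -0.00321437] [ 0.0002  0.0001  0.0003  0.0016  0.0004 -0.0019]
[[ 4.000e-04 -1.826e-01 -9.832e-01]
 [-3.000e-04 -9.832e-01  1.826e-01]
 [-1.000e+00  2.000e-04 -5.000e-04]]
```

View pics/s4c.png

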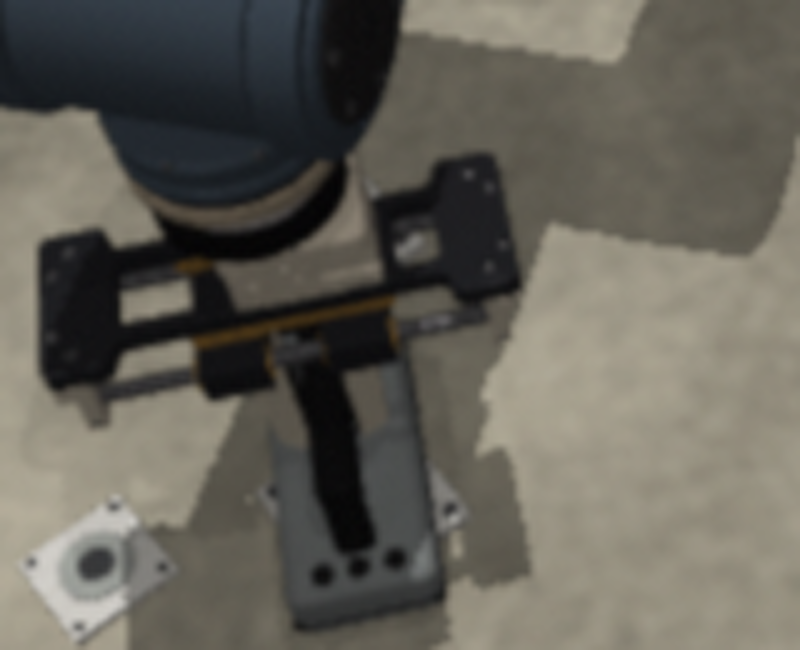

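View pics/t4c.png

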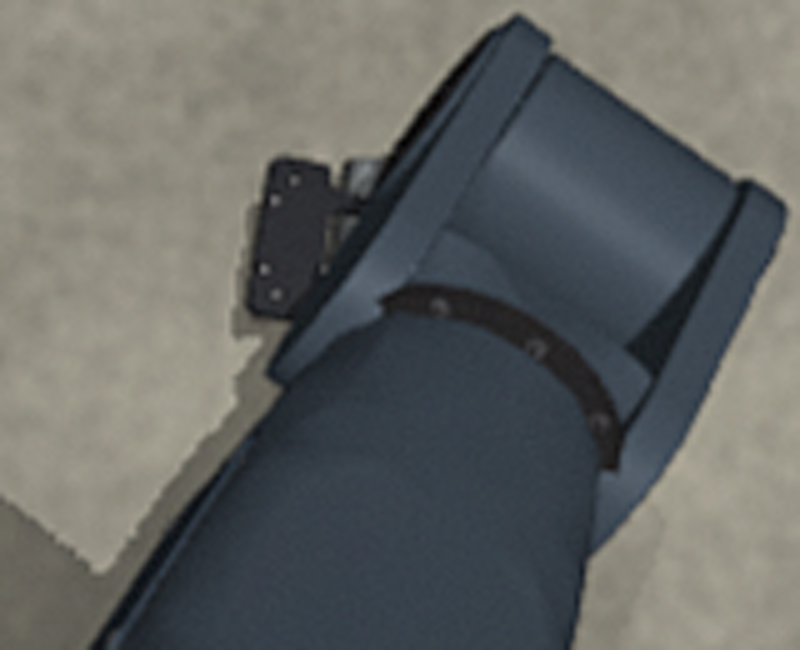

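The scene view shows the case straddling the middle plate, with the plate's corners just peeping out at both sides, at crop (265,495) and (455,500). I'll hold here for 2 s.

```bash
for i in 1; do :; done; python3 -m pendant '{"hand":[0,0,0,0,0,0,0,0],"linear":[[0,0,0],[0,0,0],[0,0,0],[0,0,0],[0,0,0],[0,0,0],[0,0,0],[0,0,0]],"turn":[0,0,0,0,0,0,0,0]}'
python3 -m pendant '{"hand":[0,0,0,0,0,0,0,0],"linear":[[0,0,0],[0,0,0],[0,0,0],[0,0,0],[0,0,0],[0,0,0],[0,0,0],[0,0,0]],"turn":[0,0,0,0,0,0,0,0]}'
python3 -m pendant '{"hand":[0,0,0,0,0,0,0,0],"linear":[[0,0,0],[0,0,0],[0,0,0],[0,0,0],[0,0,0],[0,0,0],[0,0,0],[0,0,0]],"turn":[0,0,0,0,0,0,0,0]}'
python3 - <<'E'
from h import *
s=state(); print(s["tool_pos"])
c,sn=np.cos(np.radians(-10.5)),np.sin(np.radians(-10.5)); x=np.array([c,sn,0]); y=np.array([-sn,c,0]); o=s["tool_pos"]-[0,0,.0586]
P=[o+.075*x+sy*.034*y+[0,0,z] for z in (.004,.04) for sy in(-1,1)]
uv=proj("scene",P); print(((uv-[90,160]+.5)*5-.5).round(0).tolist())
E
```

```text
time_s: 7.47
tool_pos: [0.5403, -0.3485, 0.0796]
ee_rot: [-0.712, 1.571, 2.246]
force: [-0.7, -0.2, -5.7]
grip_width: 0.0198
time_s: 8.13
tool_pos: [0.5402, -0.3486, 0.0797]
ee_rot: [2.18, 1.571, -1.146]
force: [-0.3, 0.4, -6.1]
grip_width: 0.0199
time_s: 8.8
tool_pos: [0.5403, -0.3486, 0.0797]
ee_rot: [2.44, 1.571, -0.886]
force: [-0.6, 0.0, -5.8]
grip_width: 0.02
[ 0.54025706 -0.34861673  0.07965323]
[[299.0, 639.0], [449.0, 604.0], [282.0, 603.0], [438.0, 567.0]]
```

```bash
python3 -m pendant '{"hand":[0,0,0,0,0,0,0,0],"linear":[[-10,0,0],[-20,0,0],[-30,0,0],[-30,0,0],[-30,0,0],[-25,0,0],[-15,0,0],[-5,0,0]],"turn":[0,0,0,0,0,0,0,0]}'
python3 -m pendant '{"hand":[0,0,0,0,0,0,0,0],"linear":[[0,-10,2],[0,-20,4],[0,-30,6],[0,-35,7],[0,-35,7],[0,-35,7],[0,-35,7],[0,-35,7]],"turn":[0,0,0,0,0,0,0,0]}'
python3 -m pendant '{"hand":[0,0,0,0,0,0,0,0],"linear":[[0,-35,7],[0,-35,7],[0,-35,7],[0,-35,7],[0,-35,7],[0,-30,6],[0,-20,4],[0,-10,2]],"turn":[0,0,0,0,0,0,0,0]}'
```

```text
time_s: 9.47
tool_pos: [0.541, -0.3491, 0.2486]
ee_rot: [2.678, 1.566, -0.647]
force: [0.4, -0.8, -5.7]
grip_width: 0.02
time_s: 10.13
tool_pos: [0.5356, -0.1065, 0.2432]
ee_rot: [-0.178, 1.568, 2.78]
force: [1.2, 0.0, -5.9]
grip_width: 0.0197
time_s: 10.8
tool_pos: [0.5321, 0.1335, 0.2432]
ee_rot: [0.065, 1.568, 3.025]
force: [-0.2, -0.3, -5.9]
grip_width: 0.0198
```

```bash
python3 -m pendant '{"hand":[0,0,0,0,0,0,0,0],"linear":[[0,-10,2],[0,-20,4],[0,-28,5],[0,-28,5],[0,-20,3],[0,-10,2],[0,0,0],[0,0,0]],"turn":[0,0,0,0,0,0,1.2,0]}'
python3 -m pendant '{"hand":[0,0,0],"linear":[[0,0,0],[0,0,0],[0,0,0]],"turn":[0,0,0]}'
python3 - <<'E'
from h import *
s=state(); 
for n in ("wrist","scene","top"): im=snapshot(n); cv2.imwrite(f"pics/{n}5.png",im[:,:,::-1])
print(s["tool_pos"],s["force"],s["moment"]); print(R.from_euler("xyz",s["ee_rot"]).as_matrix().round(4))
crop("pics/scene5.png","pics/scene5c.png",290,70,150,150,4)
E
```

```text
time_s: 11.47
tool_pos: [0.534, 0.2479, 0.2441]
ee_rot: [0.947, 1.57, -2.401]
force: [-0.7, 0.2, -4.9]
grip_width: 0.02
time_s: 11.72
tool_pos: [0.5343, 0.2477, 0.2447]
ee_rot: [1.917, 1.571, -1.431]
force: [0.1, -0.3, -6.3]
grip_width: 0.0197
[0.53432765 0.24765736 0.24470393] [ 0.06378071 -0.32997715 -6.34937474] [ 0.03933089 -0.01432445 -0.03902181]
[[ 0.000e+00 -2.041e-01 -9.789e-01]
 [-1.000e-04 -9.789e-01  2.041e-01]
 [-1.000e+00  1.000e-04 -0.000e+00]]
```

View pics/wrist5.png

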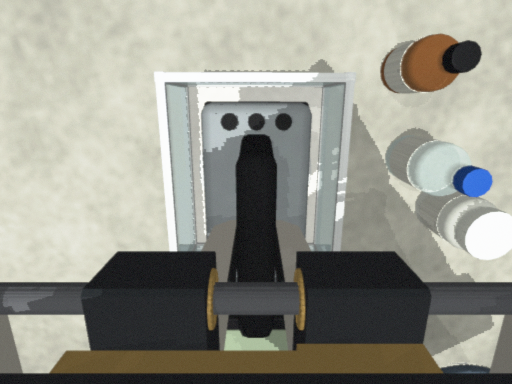

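View pics/scene5c.png

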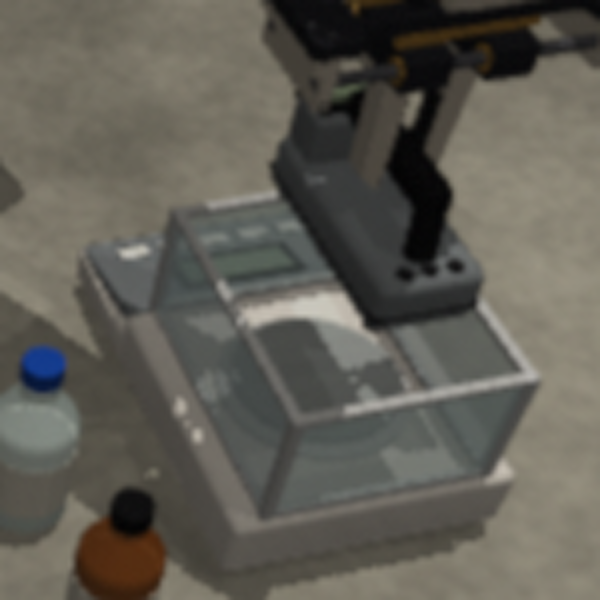

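View pics/top5.png

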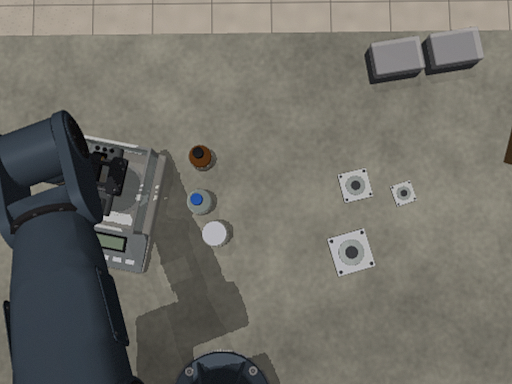

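In the wrist view the monitor sits inside the glass rim. The rear outer rim corners are at about (156,75) and (354,74), and the rear case edge is at row 103. I'll compare the rim with the tool position numerically.

Run:
```python
from h import *
np.set_printoptions(precision=4,suppress=True)
s=state(); T=R.from_euler("xyz",s["ee_rot"]).as_matrix()
crop("pics/wrist5.png","pics/w5c.png",145,60,220,200,3.5)
p=back("wrist",[(155.5,73),(354.5,73),(168,250),(342,250)],.15,s); print((p-s["tool_pos"])@T*1000); print(p)
p=back("wrist",[(204.5,104),(310.5,104)],.2447-.0586+.04,s); print((p-s["tool_pos"])@T*1000)
```

```text
[[ 94.7171 -80.5378 -97.3876]
 [ 94.7188  79.5414 -97.3229]
 [ 94.7082 -82.8499  59.6741]
 [ 94.7099  81.5304  59.7662]]
[[0.646  0.3071 0.15  ]
 [0.6133 0.1504 0.15  ]
 [0.4927 0.3414 0.15  ]
 [0.4591 0.1805 0.15  ]]
[[ 18.6163 -29.9345 -73.9475]
 [ 18.617   32.0929 -73.9209]]
```

View pics/w5c.png

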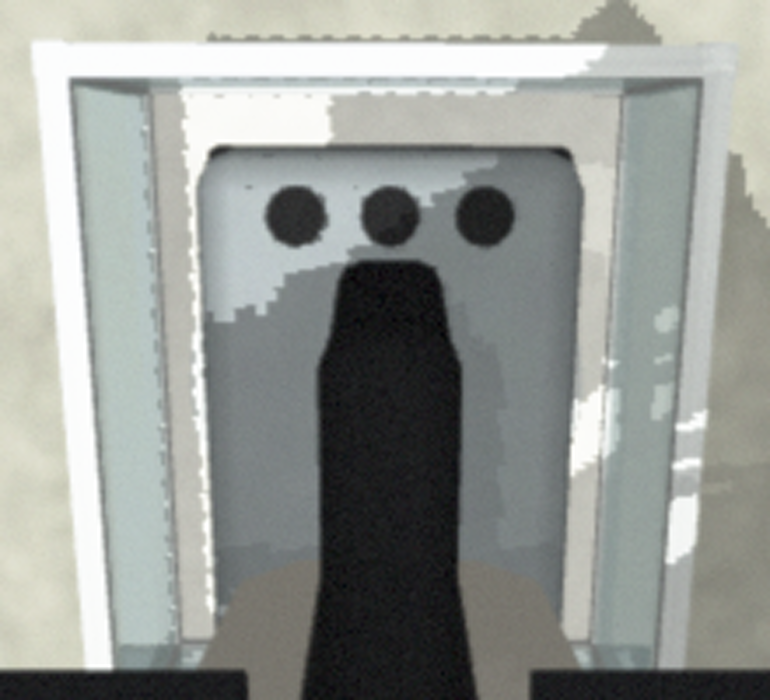

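```bash
python3 -m pendant '{"hand":[0,0,0,0,0,0,0,0],"linear":[[0,-0.8,1.8],[8,0,0],[15,0,0],[15,0,0],[12,0,0],[7,0,0],[3,0,0],[0,0,0]],"turn":[0,0,0,0,0,0,0,0]}'
python3 -m pendant '{"hand":[0,0,0],"linear":[[0,0,0],[0,0,0],[0,0,0]],"turn":[0,0,0]}'
python3 - <<'E'
from h import *
s=state(); 
for n in ("wrist","scene"): im=snapshot(n); cv2.imwrite(f"pics/{n}6.png",im[:,:,::-1])
print(s["tool_pos"],s["force"],s["moment"]); print(R.from_euler("xyz",s["ee_rot"]).as_matrix().round(4))
crop("pics/scene6.png","pics/scene6c.png",290,70,150,150,4)
crop("pics/wrist6.png","pics/w6c.png",145,60,220,200,3.5)
E
```

```text
time_s: 12.53
tool_pos: [0.5324, 0.2497, 0.1841]
ee_rot: [0.572, 1.57, -2.774]
force: [-0.3, -0.2, -5.6]
grip_width: 0.0195
time_s: 12.78
tool_pos: [0.5329, 0.2499, 0.1853]
ee_rot: [-2.545, 1.57, 0.392]
force: [0.3, 0.9, -6.4]
grip_width: 0.0201
[0.53288759 0.24987383 0.18532916] [ 0.3270527   0.85448473 -6.44887927] [-0.00928102  0.04183541  0.01627024]
[[ 1.100e-03 -2.031e-01 -9.792e-01]
 [ 5.000e-04 -9.792e-01  2.031e-01]
 [-1.000e+00 -7.000e-04 -1.000e-03]]
```

View pics/scene6c.png

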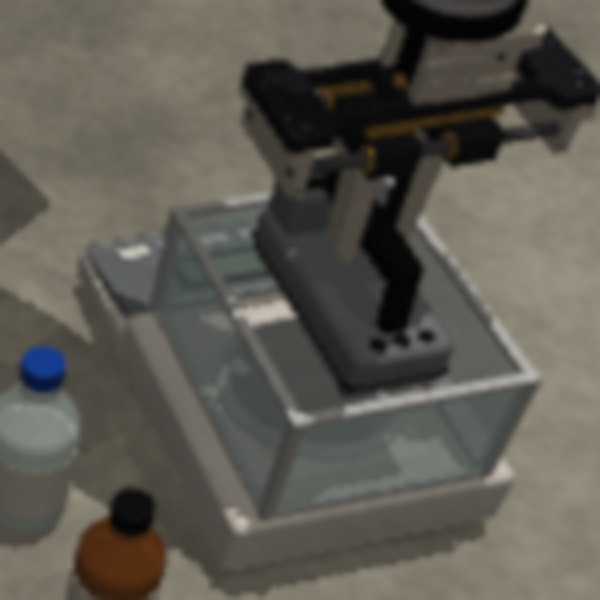

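View pics/w6c.png

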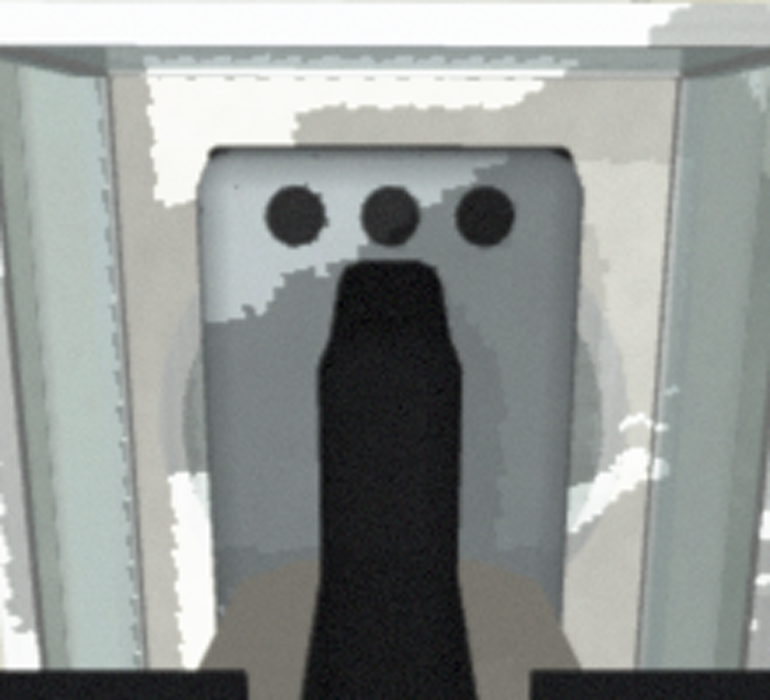

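Run:
```python
from h import *
np.set_printoptions(precision=2,suppress=True)
s=state(); T=R.from_euler("xyz",s["ee_rot"]).as_matrix()
p=back("wrist",full([(183,405),(603,405)],145,60,3.5),.07,s); print((p-s["tool_pos"])@T*1000)
p=back("wrist",full([(108,77),(680,77)],145,60,3.5),.058,s); print((p-s["tool_pos"])@T*1000)
p=back("wrist",full([(300,46)],145,60,3.5),.15,s); print("inner rear rim",(p-s["tool_pos"])@T*1000)
print(s["tool_pos"])
```

```text
[[115.14 -55.73  -7.86]
 [115.09  58.12  -7.82]]
[[127.2  -73.   -92.71]
 [127.14  75.89 -92.65]]
inner rear rim [[ 35.18 -15.7  -92.49]]
[0.53 0.25 0.19]
```

```bash
python3 -m pendant '{"hand":[0,0,0,0,0,0,0,0],"linear":[[5,0,0.5],[8,0,0.5],[8,0,0],[6,0,0],[3,0,0],[0,0,0],[0,0,0],[0,0,0]],"turn":[0,0,0,0,0,0,0,0]}'
```

```text
time_s: 13.55
tool_pos: [0.5318, 0.25, 0.1549]
ee_rot: [-2.504, 1.57, 0.433]
force: [-0.8, 0.1, -6.6]
grip_width: 0.0195
```

```bash
python3 -m pendant '{"hand":[0,0,0,0,0,0,0,0],"linear":[[3,0,0],[4,0,0],[4,0,0],[3,0,0],[1,0,0],[0,0,0],[0,0,0],[0,0,0]],"turn":[0,0,0,0,0,0,0,0]}'
python3 - <<'E'
from h import *
s=state(); 
for n in ("wrist","scene"): im=snapshot(n); cv2.imwrite(f"pics/{n}7.png",im[:,:,::-1])
print(s["tool_pos"],s["force"],s["moment"]); print(R.from_euler("xyz",s["ee_rot"]).as_matrix().round(4))
crop("pics/scene7.png","pics/scene7c.png",290,70,150,150,4)
crop("pics/wrist7.png","pics/w7c.png",145,60,220,200,3.5)
E
```

```text
time_s: 14.22
tool_pos: [0.5317, 0.25, 0.1398]
ee_rot: [-2.566, 1.57, 0.371]
force: [0.2, 0.7, -6.0]
grip_width: 0.0199
[0.53173404 0.24996713 0.13981283] [ 0.16318306  0.70163478 -5.9712386 ] [ 0.01764266 -0.02898366 -0.02735213]
[[ 3.000e-04 -2.032e-01 -9.791e-01]
 [ 1.000e-04 -9.791e-01  2.032e-01]
 [-1.000e+00 -2.000e-04 -3.000e-04]]
```

View pics/scene7c.png

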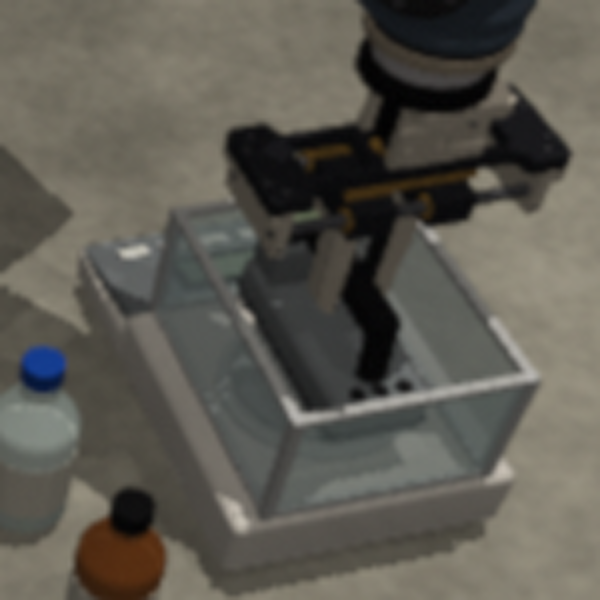

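View pics/w7c.png

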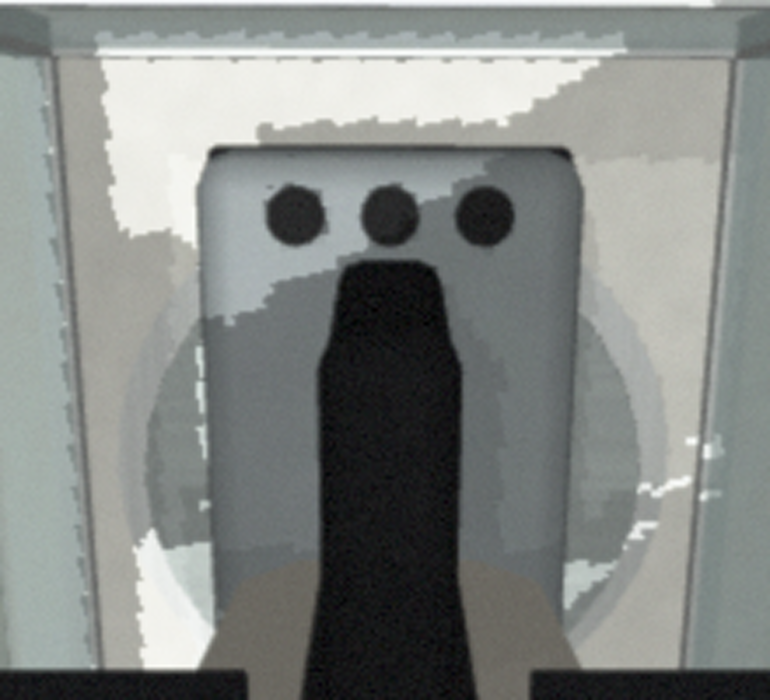

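Run:
```python
from h import *
np.set_printoptions(precision=2,suppress=True)
s=state(); T=R.from_euler("xyz",s["ee_rot"]).as_matrix()
f=lambda uv,z:(back("wrist",full(uv,145,60,3.5),z,s)-s["tool_pos"])@T*1000
print(f([(147,465),(641,465)],.07)); print(f([(54,58),(735,58)],.058))
# pan rim points: circle fit in tool y,z
q=f([(182,340),(160,390),(148,440),(147,490),(600,330),(625,385),(638,440),(639,500),(612,570),(190,595)],.07)[:,1:]
from scipy.optimize import least_squares
r=least_squares(lambda x:np.hypot(*(q-x[:2]).T)-57.5,[0,0]); print(r.x,r.fun)
print(s["tool_pos"],s["force"],s["qd"])
```

```text
[[ 69.84 -55.84  -4.5 ]
 [ 69.82  58.32  -4.45]]
[[ 81.87 -73.28 -93.99]
 [ 81.84  75.93 -93.93]]
[ 1.11 -1.27] [-0.14 -0.59 -0.39 -0.1   0.11 -0.66 -0.62  0.03 -0.71 -0.7 ]
[0.53 0.25 0.14] [ 0.54  0.41 -6.46] [-0. -0.  0.  0.  0. -0.]
```

The pan circle fit agrees with the monitor centre to within about 2 mm, and the computed window height is about 11 mm above the pan. I'll let the arm settle, then hand in.

```bash
python3 -m pendant '{"hand":[0,0,0,0,0,0,0,0],"linear":[[0,0,0],[0,0,0],[0,0,0],[0,0,0],[0,0,0],[0,0,0],[0,0,0],[0,0,0]],"turn":[0,0,0,0,0,0,0,0]}'
python3 - <<'E'
from station import *
print(close_job()); s=state(); print(s["time_s"],s["tool_pos"],s["force"],s["grip_width"])
E
```

```text
time_s: 14.98
tool_pos: [0.5316, 0.2499, 0.1396]
ee_rot: [-0.986, 1.571, 1.951]
force: [-0.3, 0.4, -6.3]
grip_width: 0.0198
the job is handed in; nothing more can be done
None
the job is handed in; nothing more can be done
```

I handed the job in at about 15 s, with the monitor still held over the weighing pan. The hand-in reports no verdict.

- **Check source:** I gripped the monitor by its handle and held it still and level over the middle plate (about 76 mm across) for roughly 2 s. The window was centred to about 2 mm and about 11 mm above the disc.
- **Balance:** I carried it over the bottles and the glass with about 35 mm to spare over the glass, then lowered it inside the draught shield.
- **Last checks:**
  - The window was about 2 mm off the pan centre and about 11 mm above it.
  - Its length was within about 1° of the balance's front-to-back line.
  - The tool was level and standing still, the jaws read 19.8 mm on the 20 mm handle, and the wrist force was steady at about 6 N, the monitor's weight, with no sign of contact.
- **Bottles:** they looked unmoved in the pictures, the last full one taken before the final lowering.
- **Not fully certain:** the cameras disagreed by 2–3 mm on the source and the shield, so I used values in between. The heights above the disc and pan come from the arm's own position reading, not from a direct view of the gap.

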